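# Clear the parts scale and set the check weight on it

### The job

The clutch drum on the parts scale has been weighed: put it, sprocket still up, flat down in the empty large round pocket of the plywood parts board. Then check the scale by gently setting the largest of the three steel check weights upright in the middle of the empty pan, so that the pan stays level and settles, and let go. Leave the two smaller weights where they are, and never press the pan down to its stop.

Things in the scene. Friction and masses are not known exactly. Their poses are not given: they have to be found in the camera images.
- drum: clutch drum of dark steel: a cup 80 mm across and 28 mm deep lying open side (rim) down, with a toothed steel sprocket 32 mm across standing on the middle of its closed top from 28 to 54 mm height (grip the sprocket). 0.22 to 0.35 kg. Origin: centre of its underside; z up through the sprocket. Starts on the scale pan, up to 15 mm off its middle.
- scale: grey scale body under the pan, 170 x 150 mm and 70 mm high, with a dial on its +x side reaching 155 mm from the pan axis, lower than the pan. Origin: on the bench under the middle of the pan; fixed.
- pan: round aluminium pan, 120 mm across, 7 mm thick, a thin dark circle 55 mm across round its middle. Origin: centre of its top face, 115 mm above the bench when empty; z up. On a damped spring (700 N/m; starts to sink at about 1 N, sinks about 9 mm under the largest weight); it also tips slightly (2 Nm/rad) if loaded off its middle.
- pan_lift (a joint): how far the pan has sunk, in m: 0 empty, 0.025 at its stop
- pocket (a point): centre of the grey-felted floor of the empty large pocket in the plywood parts board: round, 92 mm across, 8 mm deep; the board (220 x 130 mm) is 22 mm high, so the pocket floor is 14 mm above the bench. Fixed; x points away from the smaller pocket, 112 mm off, which holds a steel bearing (56 mm across, 16 mm high).
- weight_large: largest steel check weight, 0.75 kg: cylinder 50 mm across and 44 mm high, above it a neck and a round knob 28 mm across from 59 to 78 mm height (grip the knob). Origin: centre of its underside; z up. It stands upright in a row with the other two weights, in any order, on a 4 mm black rubber mat.
- weight_medium: medium steel check weight, 0.38 kg: cylinder 40 mm across and 33 mm high, knob 24 mm across, 60 mm high in all. Origin: centre of its underside; z up. Stays where it is.
- weight_small: small steel check weight, 0.16 kg: cylinder 30 mm across and 24 mm high, knob 20 mm across, 48 mm high in all. Origin: centre of its underside; z up. Stays where it is.
Things that resemble listed ones, but are neither listed nor needed, are in the scene too. Leave any blue or yellow look-alike of the weight_large alone.

How it is judged:
By the outcome, as a careful person would: the job done as asked, in the order asked, and still so for the second after the job is handed in, with the robot touching nothing.
It also fails if it takes over 67 s, if anything falls off the work surface, if the arm or the gripper's body presses on something with over 40 N, if the wrist force passes 120 N, or if a joint passes its speed limit or range.

### The arm

A 6-joint arm with a two-finger parallel gripper is mounted at the origin on the work surface. World frame = base frame: x ahead of the robot, y to its left, z up, the work surface at z = 0. Lengths are in mm, angles in rad, forces in N, time in s.
With the tool pointing down it reaches from about 350 to 975 mm from the base axis. Payload 7.1 kg.
Tool frame: the origin (TCP) lies on the front face of the gripper's body, between the roots of the fingers; the fingertips stand 80 mm ahead of it and the grasp point (between the pads) lies 61 mm ahead of it (env.tips_ahead is the distance from the TCP to the fingertips, in mm); z points along the fingers, y is the line along which they close (so a half turn about z gives the same grasp; the last joint's range is limited). The gripper opens to 88 mm and grips with 3 to 60 N. Pads are 20 mm wide; open, the fingers measure 115 mm over their backs; the gripper's body (75 mm by 178 mm) begins 61 mm behind the grasp point.
Start: joints at [1.273, 0.423, 1.63, -0, 1.089, -0.019], TCP at [171.97, 600.859, 302.675] pointing down, gripper open.
Joint ranges: [-3, 3], [-0.9, 2.11], [0.09, 2.58], [-1.31, 4.45], [0.11, 2.69], [-2.54, 2.54]. Speed limits (rad/s): [2.39, 2.39, 3.01, 3.14, 3.14, 3.14].

### API

Orientations are given as a unit quaternion [x, y, z, w].
In Python, from station import env, set_gripper, viewer, workorder gives the robot as it stands. Calls block until the motion is done:
- env.reach(position, orientation): joint-space move of the TCP to a pose.
- env.move_l(position, rot=None, rate=150, f_stop=None): straight line of the TCP; rot=None keeps the orientation; rate is the mean speed in mm/s. With f_stop (N) it stops when the force on the tool has changed by that much, and returns True; else False.
- env.move_joints(angles): joint-space move.
- set_gripper(opening): finger opening in mm; the grip force is fixed at half the most; returns when the fingers have stopped.
- env.hold(seconds).
- env.ik(position, orientation): joint angles nearest the present ones, or None.
- env.read_state(): the state.
- viewer.camera(name): name is "scene" or "side" or "wrist"; returns the picture (480x640x3 uint8, blue, green, red); there is no depth.
- viewer.camera_params(name): a dict with "fx", "fy", "cx", "cy" (pixels), "pose" (4x4, takes a point from camera to world coordinates); the wrist camera has in their place "tool_from_camera" (4x4, takes a point from camera to tool coordinates, whose origin is the TCP and whose axes are the flange's). Camera axes: x right, y up, looking along -z (the intrinsics and any distortion apply to the point x, -y, -z); pixel columns grow to the right and rows downward; lengths in mm; the calibration is good to about 2 mm. A picture is of the moment at which its call begins: read the wrist's pose just before it. camera_params takes no time and is no camera call.
A pose or a line that the arm cannot do raises env.IKError and nothing moves.
- workorder.sign_off(): hands the job in; it is judged then, once.
The state is a dict: "time_s": time; "qpos": joint angles; "dq": joint speeds; "tau": joint torques, N m; "tool_pos": TCP position; "orientation": TCP orientation; "force": force on the tool from outside, world axes, zero at the start; "wrist_torque": the same for the moment, N m; "width": finger opening in mm; "grip_force": force on a finger pad.
Only numpy, scipy, OpenCV 4.12 (cv2) and the standard library are available. Lean on these libraries where they do the work, as an engineer would, in place of code of your own. Each camera call takes 0.05 s, during which the arm holds its last target. There are 200 camera calls.

## Working session

There is one attempt and no reset: what is moved stays moved. The work goes in short steps, each a Python script; the robot and the scene stay as the last script left them, time stands still between calls to the robot, and variables do not carry over. Pictures are saved under pics/ and viewed, at most 10 in all, crops included, and the job is handed in when it is done.

```bash
ls; mkdir -p pics; python3 - <<'E'
from station import env,viewer
import cv2,numpy as np
np.set_printoptions(precision=3,suppress=True)
for n in ["scene","side","wrist"]:
    cv2.imwrite(f"pics/{n}0.png",viewer.camera(n)); print(n,viewer.camera_params(n))
print(env.read_state())
E
```

```text
pics
scene {'fx': 451.74358560066975, 'fy': 451.74358560066975, 'cx': 324.2855632588188, 'cy': 242.4045803857257, 'pose': array([[ -0.861,  -0.313,   0.401, 968.436],
       [  0.509,  -0.511,   0.692, 827.805],
       [ -0.012,   0.8  ,   0.6  , 750.405],
       [  0.   ,   0.   ,   0.   ,   1.   ]])}
side {'fx': 489.92493773398013, 'fy': 489.92493773398013, 'cx': 321.77902460723357, 'cy': 241.33138872372064, 'pose': array([[ -0.975,   0.138,  -0.177, 339.211],
       [ -0.224,  -0.661,   0.716, 793.974],
       [ -0.018,   0.737,   0.675, 777.706],
       [  0.   ,   0.   ,   0.   ,   1.   ]])}
wrist {'fx': 370.4268348503042, 'fy': 370.4268348503042, 'cx': 317.01943497906507, 'cy': 237.5857039965011, 'tool_from_camera': array([[ -0.   ,   0.97 ,   0.243,  66.64 ],
       [  1.   ,   0.   ,  -0.   ,   0.772],
       [ -0.   ,   0.243,  -0.97 , -82.204],
       [  0.   ,   0.   ,   0.   ,   1.   ]])}
{'time_s': 0.15, 'qpos': array([ 1.273,  0.424,  1.63 , -0.   ,  1.089, -0.019]), 'dq': array([ 0.001, -0.002, -0.005,  0.001,  0.001, -0.001]), 'tau': array([  0.   , -54.499, -27.392,   0.064,   0.02 ,  -0.   ]), 'tool_pos': array([171.862, 600.562, 302.069]), 'orientation': array([ 0.139,  0.99 , -0.001, -0.   ]), 'force': array([-0.357,  0.429, -0.365]), 'wrist_torque': array([-0.014,  0.031,  0.077]), 'grip_force': 0.0, 'width': 87.7394934605274}
```

View pics/scene0.png

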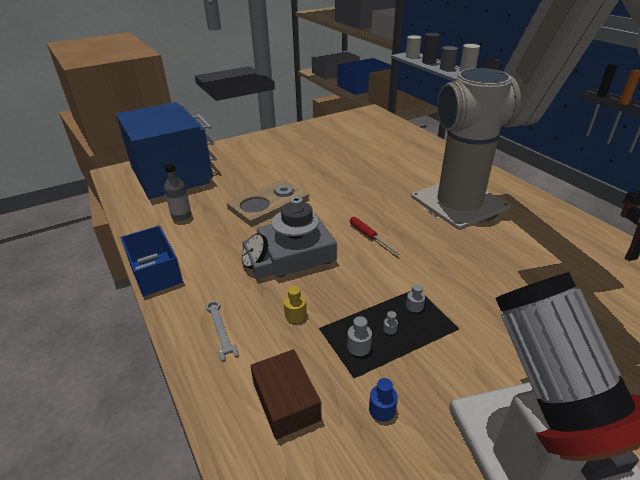

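View pics/side0.png

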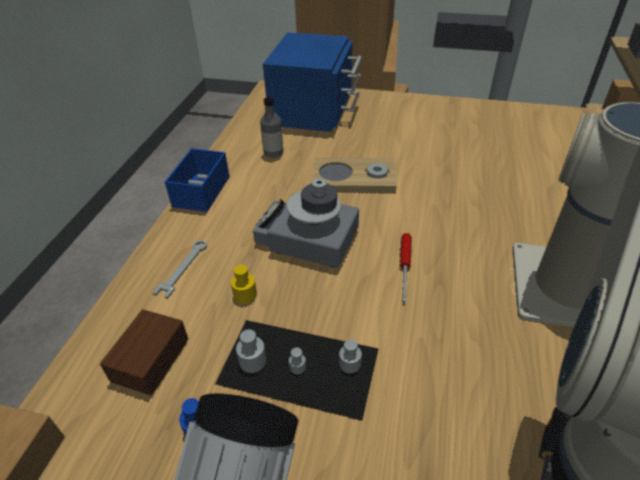

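Scene view: the weights on the mat are at (360,337), (391,322) and (416,298). The drum is on the scale at (296,210) and the empty pocket at (256,205). Blue (383,400) and yellow (295,305) are the look-alikes. The steel one at (360,337), side (250,352), looks like the largest; I'll check its size in a crop.

```bash
cat > h.py <<'E'
from station import env,set_gripper,viewer,workorder
import cv2,numpy as np
from scipy.spatial.transform import Rotation as R
np.set_printoptions(precision=3,suppress=True)
def shot(n):
    """picture, camera params, camera pose"""
    p=viewer.camera_params(n); s=env.read_state()
    if n=="wrist":
        T=np.eye(4); T[:3,:3]=R.from_quat(s["orientation"]).as_matrix(); T[:3,3]=s["tool_pos"]
        p["pose"]=T@p["tool_from_camera"]
    return viewer.camera(n),p
def on_plane(p,uv,z):
    u,v=uv; d=p["pose"][:3,:3]@np.array([(u-p["cx"])/p["fx"],-(v-p["cy"])/p["fy"],-1])
    o=p["pose"][:3,3]; return o+d*(z-o[2])/d[2]
def proj(p,X):
    c=np.linalg.inv(p["pose"])@np.append(X,1); return np.array([p["cx"]-p["fx"]*c[0]/c[2],p["cy"]+p["fy"]*c[1]/c[2]])
def down(yaw):  # tool down; tool x-axis at angle yaw in world
    return (R.from_euler("z",yaw)*R.from_quat([1,0,0,0])).as_quat()
E
python3 - <<'E'
from h import *
s=viewer.camera_params("scene"); d=viewer.camera_params("side")
for n,a,b,z in [("sprocket top",(296,200),(319,184),166),("pocket",(255,205),(336,171),14),("bearing",(284,190),(377,169),30),("knobL",(360,321),(248,335),82),("knobS",(391,315),(296,351),52),("knobM",(417,288),(350,343),64)]:
    print(n,on_plane(s,a,z),on_plane(d,b,z))
a=cv2.imread("pics/scene0.png")[270:370,310:470]; b=cv2.imread("pics/side0.png")[320:420,215:375]
cv2.imwrite("pics/crop.png",cv2.resize(np.vstack([a,b]),None,fx=3,fy=3,interpolation=cv2.INTER_CUBIC))
E
```

```text
sprocket top [547.972 -33.867 166.   ] [545.158 -28.949 166.   ]
pocket [ 559.416 -298.184   14.   ] [ 564.496 -301.513   14.   ]
bearing [ 454.349 -307.625   30.   ] [ 453.837 -309.638   30.   ]
knobL [593.553 318.946  82.   ] [593.021 318.51   82.   ]
knobS [510.953 315.861  52.   ] [509.374 312.976  52.   ]
knobM [419.133 288.618  64.   ] [418.106 284.66   64.   ]
```

View pics/crop.png

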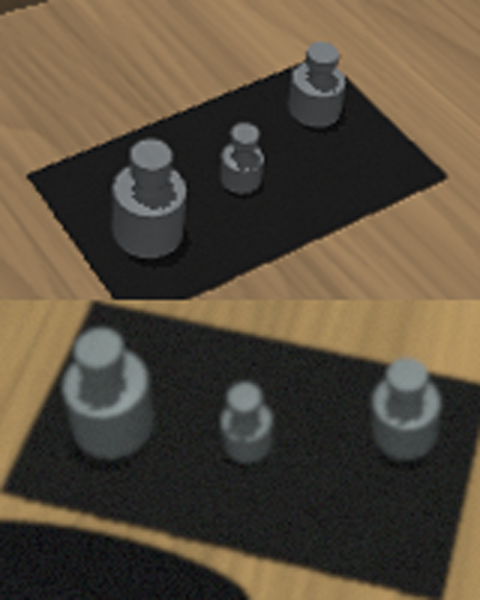

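Crop: the left weight is clearly the biggest. It is bare steel, about 24 px wide against 17 and 14 for the others, and its knob is at (360,321). It is weight_large, at about (593,319). Moving above the drum for a close look.

```bash
python3 - <<'E'
from h import *
s=viewer.camera_params("scene"); print("bottle",on_plane(s,(180,218),0),"bluebox",on_plane(s,(212,182),0))
env.reach([546,-31,330],down(np.pi/2)); env.hold(.2)
im,p=shot("wrist"); cv2.imwrite("pics/drum.png",im); np.save("pd.npy",p["pose"])
st=env.read_state(); print(st["time_s"],st["tool_pos"],st["qpos"],proj(p,[546,-31,166]))
E
```

```text
bottle [ 773.819 -370.512    0.   ] bluebox [ 617.136 -531.756    0.   ]
3.0 [546.023 -30.604 329.955] [-0.078  0.277  1.779  0.     1.086 -0.078] [317.465 245.685]
```

View pics/drum.png

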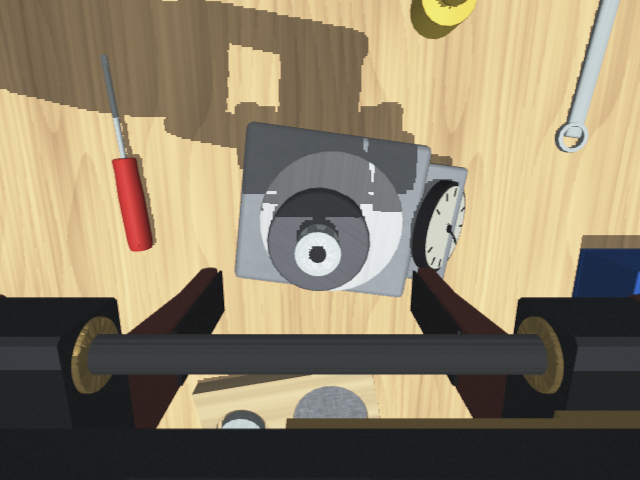

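Wrist view: the sprocket top's centre hole is at (318,254). The pan is about (260–403, 151–295), and the drum sits off-centre towards the bottom. I'll grasp now, lift, and take a shot of the empty pan.

```bash
python3 - <<'E'
from h import *
p=viewer.camera_params("wrist"); p["pose"]=np.load("pd.npy")
c=on_plane(p,(318,254),166.5); print("sprocket",c,"pan",on_plane(p,(331.5,223),112.5))
env.move_l([c[0],c[1],250])
print(env.move_l([c[0],c[1],225],rate=40,f_stop=6), env.read_state()["tool_pos"])
set_gripper(20); st=env.read_state(); print(st["width"],st["grip_force"],st["force"])
env.move_l([c[0],c[1],330],rate=80); st=env.read_state(); print(st["width"],st["force"],st["time_s"])
# off to the pocket, high, and look
env.move_l([561,-180,330]); env.hold(.2)
im,p=shot("wrist"); cv2.imwrite("pics/pocket.png",im); np.save("pp.npy",p["pose"])
print(env.read_state()["tool_pos"],proj(p,[561,-300,14]),env.read_state()["time_s"])
E
```

```text
sprocket [546.376 -36.823 166.5  ] pan [557.635 -26.239 112.5  ]
False [546.431 -36.858 224.944]
31.690686100009856 29.956468641757965 [ 1.058  0.618 -0.361]
31.547281352270222 [-0.51   0.575 -3.258] 6.8333
[ 561.035 -179.35   330.084] [317.167 310.633] 8.1917
```

View pics/pocket.png

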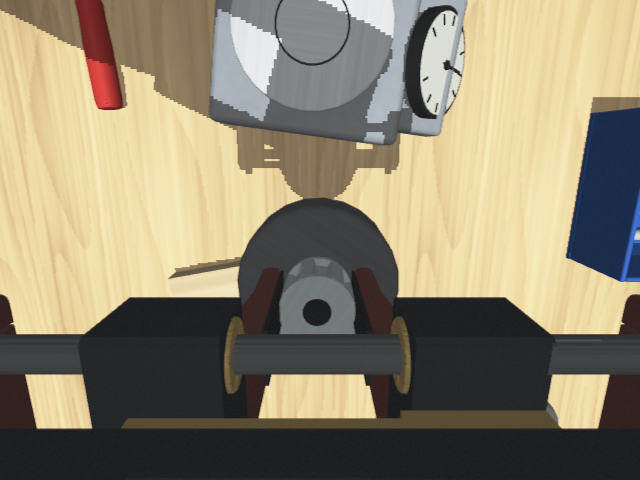

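The drum is gripped. The pan's thin circle is at (313,22), but the pocket is hidden behind the drum. I'll shift past the pocket so the camera sees it.

```bash
python3 - <<'E'
from h import *
p=viewer.camera_params("wrist"); p["pose"]=np.load("pp.npy")
print("pan",on_plane(p,(312.5,22),115))
env.move_l([561,-390,330]); env.hold(.2)
im,p=shot("wrist"); cv2.imwrite("pics/pocket2.png",im); np.save("pp2.npy",p["pose"])
print(proj(p,[561,-300,14]),env.read_state()["time_s"])
E
```

```text
pan [557.313 -26.347 115.   ]
[317.235 122.18 ] 9.9917
```

View pics/pocket2.png

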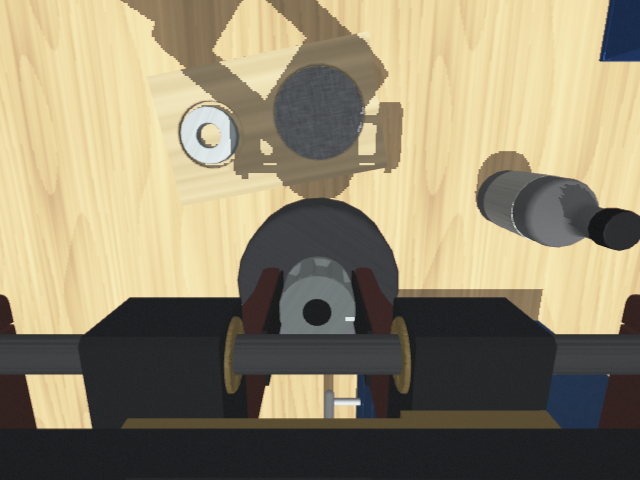

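The pocket spans (274–364, 64–159), centre (319,112). The bearing is at (208,134), and the bottle is well clear at (540,205). Placing the drum.

```bash
python3 - <<'E'
from h import *
p=viewer.camera_params("wrist"); p["pose"]=np.load("pp2.npy")
c=on_plane(p,(319,112),16); d=on_plane(p,(317,312),271.5)-[561,-390,0]; print("pocket",c,"held offset",d)
t=c[:2]-d[:2]
env.move_l([*t,330]); env.move_l([*t,160])
print(env.move_l([*t,123],rate=25,f_stop=5)); s=env.read_state(); print(s["tool_pos"],s["force"])
set_gripper(60); env.move_l([*t,200]); 
env.move_l([t[0],t[1]-20,330]); env.hold(.2)
im,p=shot("wrist"); cv2.imwrite("pics/placed.png",im); np.save("pl.npy",p["pose"]); print(env.read_state()["time_s"])
E
```

```text
pocket [ 562.785 -290.214   16.   ] held offset [ -0.148   0.561 271.5  ]
True
[ 563.13  -290.61   128.313] [1.374 0.889 3.327]
15.7667
```

View pics/placed.png

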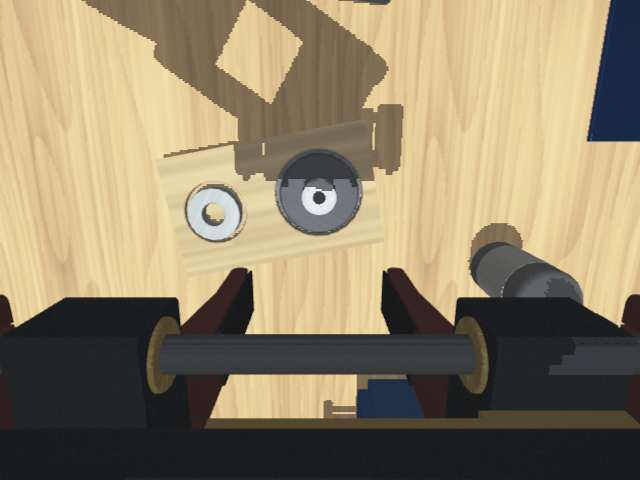

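The drum appears to sit in the pocket: disc at (276–363, 149–236), sprocket top at (319,197). I'll check numerically for tilt with the scene/side cameras and go to the weight.

```bash
python3 - <<'E'
from h import *
p=viewer.camera_params("wrist"); p["pose"]=np.load("pl.npy")
print("sprocket",on_plane(p,(319,197.5),68),"pocket disc@22",on_plane(p,(319.5,192),22),"drum disc@42",on_plane(p,(319.5,192),42))
env.move_l([575,0,340],rate=300)
env.reach([593,319,240],down(np.pi/2)); set_gripper(70); env.hold(.2)
im,p=shot("wrist"); np.save("pw.npy",p["pose"]); print(proj(p,[593,319,82]),env.read_state()["time_s"])
s,_=shot("scene"); d,_=shot("side")
A=cv2.resize(s[170:230,220:320],None,fx=4,fy=4,interpolation=cv2.INTER_CUBIC); B=cv2.resize(d[140:200,300:400],None,fx=4,fy=4,interpolation=cv2.INTER_CUBIC)
cv2.imwrite("pics/mix.png",np.vstack([cv2.resize(im,(400,300)),np.zeros((0,400,3),np.uint8)])); 
w=im[60:440,120:520]; top=np.hstack([A,B]); cv2.imwrite("pics/mix.png",np.vstack([top[:200],np.pad(w,((0,0),(200,200),(0,0)))]))
E
```

```text
sprocket [ 563.111 -290.537   68.   ] pocket disc@22 [ 563.684 -291.011   22.   ] drum disc@42 [ 563.634 -288.581   42.   ]
[317.539 247.228] 18.8667
```

View pics/mix.png

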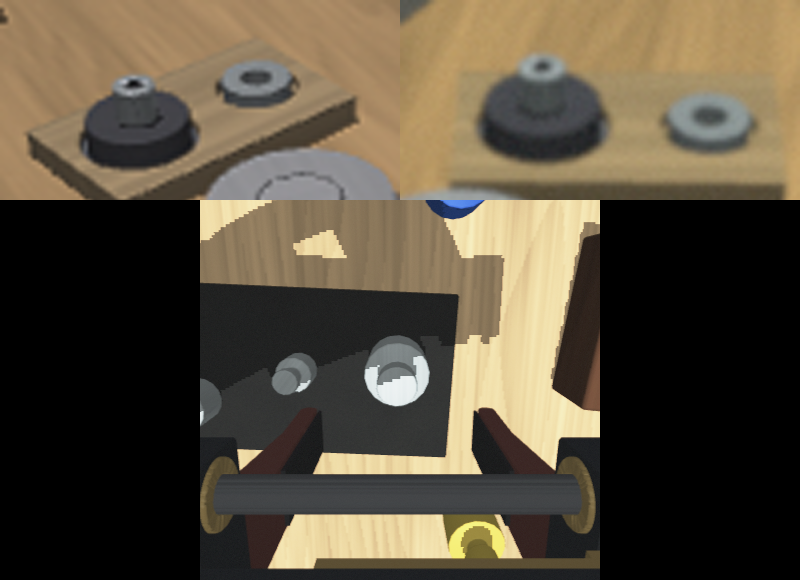

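The drum is flat and level in the pocket in both views. The large weight's knob is at wrist pixel (317,246), within about 1 mm of the estimate. Grasping it.

```bash
python3 - <<'E'
from h import *
p=viewer.camera_params("wrist"); p["pose"]=np.load("pw.npy")
c=on_plane(p,(317,246),82)[:2]; print(c)
print(env.move_l([*c,134.5],rate=70,f_stop=8),env.read_state()["tool_pos"])
set_gripper(20); s=env.read_state(); print(s["width"],s["grip_force"])
env.move_l([*c,150],rate=30); env.move_l([*c,320]); s=env.read_state(); print(s["width"],s["force"],s["wrist_torque"])
q=np.array([557.4,-26.3])
env.move_l([*q,320],rate=200); env.hold(.3); s=env.read_state(); print(s["width"],s["force"],s["time_s"],s["tool_pos"])
im,p=shot("wrist"); np.save("pg.npy",p["pose"]); cv2.imwrite("pics/held.png",im)
E
```

```text
[592.637 319.857]
False [592.874 319.989 134.983]
27.045097595469205 30.000103334677988
27.3642341966995 [-0.616 -0.304 -7.777] [-0.043  0.058 -0.01 ]
27.008341221188395 [ 1.066 -0.3   -7.351] 25.5083 [557.416 -25.909 319.937]
```

View pics/held.png

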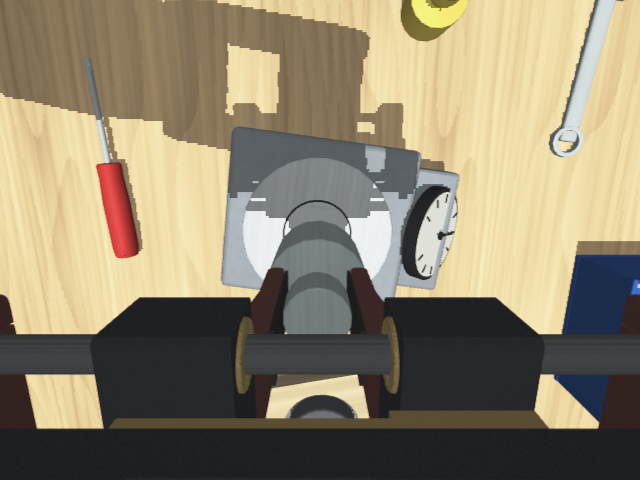

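The weight is held upright, with the pan circle (285–350) centred under it. Lowering slowly onto the pan until the scale carries it, then releasing.

```bash
python3 - <<'E'
from h import *
p=viewer.camera_params("wrist"); p["pose"]=np.load("pg.npy"); print("pan proj",proj(p,[557.4,-26.3,115]))
q=[557.4,-26.3]
env.move_l([*q,252],rate=120); env.hold(.2)
for z in (246,243,240,238.3):
    print(z,env.move_l([*q,z],rate=8,f_stop=9)); env.hold(.2); s=env.read_state(); print(s["force"],s["tool_pos"][2])
print(s["time_s"])
E
```

```text
pan proj [317.481 231.946]
246 False
[-0.137  0.54  -7.108] 246.058792786218
243 False
[ 0.047  0.164 -4.462] 243.12033853815026
240 False
[ 0.012  0.3   -2.89 ] 240.09952611919903
238.3 False
[ 0.231 -0.423 -1.392] 238.3710296465929
29.5833
```

```bash
python3 - <<'E'
from h import *
q=[557.4,-26.3]
env.move_l([*q,237],rate=6); env.hold(.3); print(env.read_state()["force"])
set_gripper(50); env.hold(.3)
env.move_l([*q,330],rate=60); env.move_l([557,-60,400]); env.hold(1)
w,p=shot("wrist"); s,_=shot("scene"); d,_=shot("side"); print(env.read_state()["time_s"],proj(p,[557.4,-26.3,106]),proj(p,[557.4,-26.3,184]))
f=lambda a:cv2.resize(a,(400,300),interpolation=cv2.INTER_CUBIC)
cv2.imwrite("pics/end.png",np.vstack([np.hstack([f(w[100:340,160:480]),f(s[160:280,220:380])]),np.hstack([f(d[150:270,240:400]),f(s[120:440,120:547])])]))
E
```

```text
[ 0.646 -0.096 -0.463]
34.6333 [317.794 178.773] [317.974 187.448]
```

View pics/end.png

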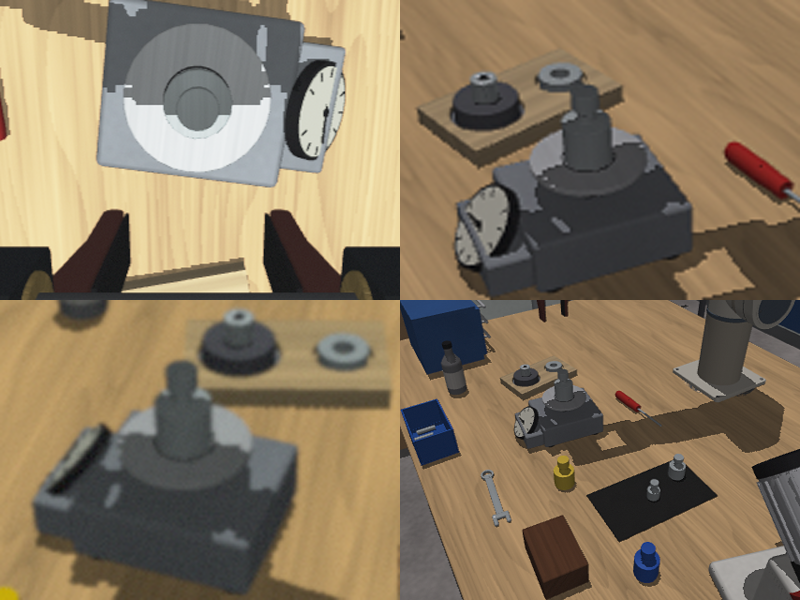

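The top-left view shows the weight upright in the middle of the pan: weight at (197,103), pan at (196,97). The pan is level, the drum is flat in its pocket, and the two smaller weights are still on the mat.

```bash
python3 -c "
from station import workorder
print(workorder.sign_off())"
```

```text
the job is handed in; nothing more can be done
None
```

The drum is flat in the large pocket, sprocket up, and the largest weight stands upright and released in the middle of the level pan; I handed the job in at about 35 s, with the smaller weights untouched.

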